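# Find the hidden release key in the gutter and raise the register stop

### The arm

A 6-joint arm with a two-finger parallel gripper is mounted at the origin on the work surface; the furniture and walls round the work are solid. World frame = base frame: x ahead of the robot, y to its left, z up, the work surface at z = 0. Lengths are in mm, angles in rad, forces in N, time in s.
With the tool pointing down it reaches from about 400 to 925 mm from the base axis. Payload 12.5 kg.
Tool frame: the origin (TCP) lies on the mounting face of the last link; the fingertips stand 190 mm ahead of it and the grasp point (between the pads) lies 171 mm ahead of it; z points along the fingers, y is the line along which they close (so a half turn about z gives the same grasp; the last joint's range is limited). The gripper opens to 95 mm and grips with 3 to 60 N. Pads are 20 mm wide; open, the fingers measure 119 mm over their backs; the gripper's body (75 mm by 180 mm) begins 59 mm behind the grasp point.
Start: joints at [1.236, 0.491, 1.559, -0, 1.092, -0.106], TCP at [141.731, 608.718, 404.761] pointing down, gripper open.
Joint ranges: [-3.1, 3.1], [-0.84, 2.19], [0.05, 2.79], [-1.13, 4.28], [0.06, 2.93], [-2.69, 2.69]. Speed limits (rad/s): [2.22, 2.22, 2.79, 3.14, 3.14, 3.14].

### API

Orientations are given as [roll, pitch, yaw] about the fixed x, y, z axes, in that order (R = Rz(yaw) Ry(pitch) Rx(roll)).
In Python, from cell import env gives the robot as it stands.
- The arm moves only by the tool carry_out, never from a script. Its argument "series" is a list of rows, each a list of 5 numbers: the shift along the tool's x, y, z in m, then the turn about the tool's z in degrees, then the opening, from 0 (shut) to 1 (fully open). A call has 1 to 20 rows; each row is the pose to reach, as a shift and turn from the pose commanded when the call began, along the tool's axes at that moment; what a row does not reach only later rows make up. A row lasts 1/8 s, in which the tool goes at most 62.5 mm and 10.7 degrees, less where a joint would pass 70% of its speed; a pose out of reach is approached as far as the arm can. A call with a gripper value outside its range is refused whole. The fingers move at their own pace and stop on an object; the grip force is fixed at half the most. Time passes only in rows, so rows that repeat a pose let the fingers close. It gives the time, the measured TCP pose, the force, the opening and the grip force at its end, in the units of the state.
- env.state(): the state, without advancing time (a new reading comes with each control period).
- env.read_camera(name): name is "scene" or "side" or "wrist"; returns (picture, depth): 420x560x3 uint8, red, green, blue; 420x560 float32, mm along the optical axis (not along the pixel's ray), 0 where there is no reading.
- env.get_calibration(name): a dict with "intrinsics" (3x3 intrinsics, pixels), "D" ([k1, k2, p1, p2, k3] as OpenCV has them; the pictures are not rectified), "cam_to_world" (4x4, takes a point from camera to world coordinates); the wrist camera has in their place "T_tool_cam" (4x4, takes a point from camera to tool coordinates, whose origin is the TCP and whose axes are the flange's). Camera axes: x right, y up, looking along -z (the intrinsics and any distortion apply to the point x, -y, -z); pixel columns grow to the right and rows downward; lengths in mm; the calibration is good to about 2 mm. A picture is of the moment at which its call begins: read the wrist's pose just before it. get_calibration takes no time and is no camera call.
- env.job_done(): hands the job in; it is judged then, once.
The state is a dict: "t": time; "joints": joint angles; "qvel": joint speeds; "tau": joint torques, N m; "eef_pos": TCP position; "tcp_rot": TCP orientation; "ft_force": force on the tool from outside, world axes, zero at the start; "moment": the same for the moment, N m; "opening": opening from 0.0 (shut) to 1.0 (fully open); "grip_force": force on a finger pad.
Only numpy, scipy, OpenCV 4.12 (cv2) and the standard library are available. Lean on these libraries where they do the work, as an engineer would, in place of code of your own. Each camera call takes 0.05 s, during which the arm holds its last target. There are 200 camera calls.

### The job

Raise the register stop of the printing board with its release key, a plate sunk in a notch of the floor of the steel gutter along the board's front edge; the notch looks like the rest of the floor, so it has to be felt (best with the gripper closed). Put a fingertip on the gutter floor at its right-hand end, feel along towards the left until the floor drops away at the notch, then press the key inside it fully down, so that it stays down and the stop stands up, and take the hand away. Press gently, grasp nothing, keep the fingers off the stop bar, and leave the box cutter, wooden block and ink pots where they are.

Things in the scene. Friction and masses are not known exactly. Their poses are not given: they have to be found in the camera images.
- printing_board: fixed wooden board, 194 mm deep (x), 338 long (y), steel gutter along the front edge near the robot. Origin at table height under the gutter's middle; x points away from the robot, y along the gutter to the robot's left (within 0.32 rad of world y), z up. Deck behind the gutter: x 29 to 133 mm, top z = 26. Gutter: channel open upwards, x -23 to 23, y -105 to 105, floor z = 24, lip tops z = 32.
- gutter_start (a point): point on the gutter floor (24 mm over the table), midway between the lips, 20 mm from the wooden end block (36 mm high) at the right-hand (-y) end, at y = -85 mm of the board: here the feeling begins. The floor is rigid dark steel with cross seams about every 44 mm, and always solid here.
- gutter_far_end (a point): point on the gutter floor midway between the lips, 20 mm from the end block at the left-hand (+y) end, at y = +85 mm of the board. Always solid floor. The notch's middle lies between 39 and 131 mm from gutter_start towards this point, elsewhere each time.
- release_key (a joint): m the key is pressed: 0 up (as it starts), 0.008 fully down. It lies in a notch of the gutter floor 44 mm long (y), as wide as the gutter, ends upright. Key: plate of the same steel, 5 mm below the floor (top 19 mm over the table; 11 when down). Moves straight down against about 6 N throughout, stays where left, and lifts the register stop.
- register_stop: steel bar 10 mm (x) by 200 mm (y) set in the deck behind the gutter, at x = 53.5, y = 0 mm of the board; origin at the middle of its top face. Top 27 mm over the table with the key up, almost flush with the deck; rises 1.5 mm per mm of key travel, to 39 mm. Not to be touched by the fingers.
- register_block: loose wooden block 42 x 75 x 30 mm on the deck near its left end; origin at the middle of its underside. A bystander.
- red_pot: loose small ink pot with a red screw lid, 60 mm across, 58 mm high, standing on the table off the board's right end; origin at the middle of its underside. A bystander.
- yellow_pot: loose small ink pot with a yellow screw lid, 67 mm across, 58 mm high, standing on the table off the board's right end, behind the red one; origin at the middle of its underside. A bystander.
- box_cutter_1: loose yellow box cutter, 157 x 22 x 22 mm, lying on the deck along the board's length; origin at the middle of its underside. A bystander.

How it is judged (in metres and radians):
On the way, in this order (a step that is already met when the one before it is completed fails the run):
1. a fingertip touches the gutter floor at its right-hand end, before the key is pressed (contact force between the fingers and anything else above 0.3 N and y of the grasp point in the frame of printing_board between -0.105 and -0.07 m and x of the grasp point in the frame of printing_board between -0.02 and 0.02 m and z of the grasp point in the frame of printing_board below 0.06 m and value of joint release_key below 0.0015 m), for 0.05 s.
2. the key is pressed fully down by the fingers (value of joint release_key above 0.0065 m and contact force between the fingers and anything else above 0.5 N), for 0.05 s.
At the end, for the whole second after the job is handed in: The release key stays at least 6.2 mm of its 8 mm down, the register stop's top stands at least 35.5 mm over the table (8.7 mm above where it began), and the loose things are at rest (value of joint release_key above 0.0062 m and z of register_stop in the frame of printing_board above 0.0355 m and linear speed of each of box_cutter_1, register_block, red_pot, yellow_pot below 0.02 m/s); the robot touches nothing.
It fails at once if a bystander is shifted by more than 15 mm or lifted (distance of any of box_cutter_1, register_block, red_pot, yellow_pot from where it was at the start of the episode above 0.015 m).
It fails at once if the fingers touch the register stop (over 0.5 N) (contact force between the fingers and register_stop above 0.5 N).
It fails at once if the fingers press on anything with more than 50 N (contact force between the fingers and anything else above 50 N).
It also fails if it takes over 51 s, if anything falls off the work surface, if the arm or the gripper's body presses on something with over 40 N, if the wrist force passes 120 N, or if a joint passes its speed limit or range.

## Working session

There is one attempt and no reset: what is moved stays moved. The work goes in short steps, Python scripts to look and compute and a tool call to move; the robot and the scene stay as the last step left them, time stands still between calls to the robot, and variables do not carry over. Pictures are saved under pics/ and viewed, at most 10 in all, crops included, and the job is handed in when it is done.

Besides the shell and the picture viewer there is one more tool, called after "Request:" as name(argument=value, ...), one argument or row to a line, values as JSON. carry_out: Moves the arm, as the interface text tells. Its arguments: {"type":"object","properties":{"series":{"type":"array","items":{"type":"array","items":{"type":"number"}}}},"required":["series"]}

```bash
mkdir -p pics; cat > h.py <<'E'
import numpy as np, cv2
from cell import env
def save(n,f):
    p,d=env.read_camera(n); cv2.imwrite(f'pics/{f}.png',p[:,:,::-1]); np.savez(f'pics/{f}.npz',p=p,d=d); return p,d
def world(n,d,uv,T=None):
    c=env.get_calibration(n); T=np.array(c['cam_to_world']) if T is None else T
    K=np.array(c['intrinsics'],float);D=np.array(c['D'],float)
    uv=np.array(uv,float).reshape(-1,2)
    q=cv2.undistortPoints(uv[:,None],K,D)[:,0]
    z=d[uv[:,1].astype(int),uv[:,0].astype(int)]
    P=np.c_[q[:,0]*z,-q[:,1]*z,-z]
    return P@T[:3,:3].T+T[:3,3], q
E
python3 - <<'E'
from h import *
s=env.state(); print(s)
for n in('scene','side'): save(n,n)
E
```

```text
{'t': 0.0, 'joints': array([ 1.23635503e+00,  4.91583231e-01,  1.55944069e+00,  2.72740541e-05,
        1.09169520e+00, -1.05613104e-01]), 'qvel': array([ 4.04344614e-04, -1.29683728e-04,  2.12846150e-05,  1.40917160e-03,
        2.49320032e-05,  8.80005451e-04]), 'tau': array([ 1.09577456e-05, -6.12644291e+01, -2.58168054e+01,  6.92742504e-02,
        4.83084284e-02, -6.82182963e-05]), 'eef_pos': array([141.74847402, 608.68821006, 404.14993608]), 'tcp_rot': array([-3.14047501e+00, -1.42802932e-04,  2.91275179e+00]), 'ft_force': array([-0.47040582, -0.2040064 , -0.73632377]), 'moment': array([-0.01367317, -0.01102536, -0.00130542]), 'grip_force': 0.0, 'opening': 1.0015873768485086}
```

View pics/scene.png

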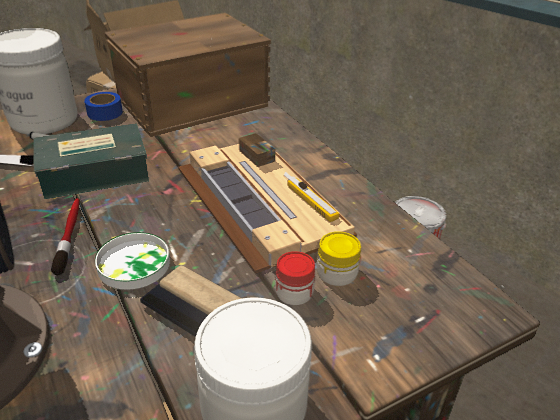

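View pics/side.png

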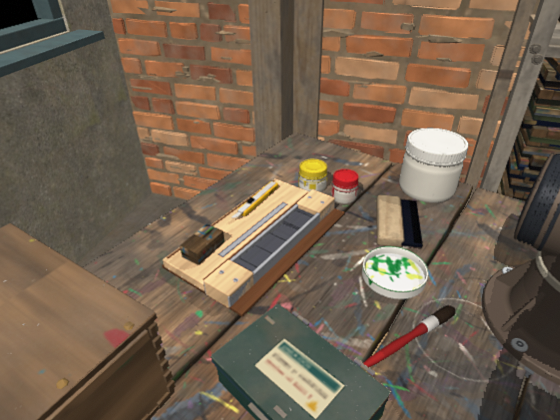

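The scene picture shows the gutter from about (208,172) to (275,235), the stop bar just behind it at (240,165)–(295,215), the pots at (295,270) and (340,255), and the cutter at (315,200). In the side picture the gutter runs from (235,270) to (320,210).

```bash
python3 - <<'E'
from h import *
for n,box in(('scene',(185,150,310,250)),('side',(200,185,345,290))):
    f=np.load(f'pics/{n}.npz');p,d=f['p'],f['d']
    hsv=cv2.cvtColor(p,cv2.COLOR_RGB2HSV)
    m=((hsv[...,1]<75)&(hsv[...,2]<190)).astype(np.uint8); b=np.zeros_like(m); b[box[1]:box[3],box[0]:box[2]]=1; m&=b
    m=cv2.morphologyEx(m,cv2.MORPH_CLOSE,np.ones((3,3)))
    k,l,st,_=cv2.connectedComponentsWithStats(m)
    v=p[:,:,::-1].copy(); v[m>0]=v[m>0]//2+np.array([0,0,127],np.uint8)
    for i in range(1,k):
        if st[i,4]<80: continue
        r,c=np.where(l==i); W,q=world(n,d,np.c_[c,r])
        # ray onto plane z=26
        T=np.array(env.get_calibration(n)['cam_to_world']); R=np.c_[q[:,0],-q[:,1],-np.ones(len(q))]@T[:3,:3].T
        X=T[:3,3]+R*((26-T[2,3])/R[:,2])[:,None]
        print(n,st[i],'depth z pct',np.percentile(W[:,2],[5,50,95]).round(1))
        for Y in(W,X):
            print('  ',[np.round(a,1) for a in cv2.minAreaRect(Y[:,:2].astype(np.float32))],'mean',Y.mean(0).round(1))
    cv2.imwrite(f'pics/{n}_m.png',v)
a=cv2.resize(cv2.imread('pics/scene_m.png')[130:320,170:380],None,fx=2,fy=2);b=cv2.resize(cv2.imread('pics/side_m.png')[140:330,150:360],None,fx=1.9,fy=2)
cv2.imwrite('pics/m.png',np.hstack([a,b[:380,:380]]))
# pots
for n in('scene','side'):
    f=np.load(f'pics/{n}.npz');p,d=f['p'],f['d'];hsv=cv2.cvtColor(p,cv2.COLOR_RGB2HSV)
    for nm,lo,hi in(('red',0,6),('yel',22,32)):
        m=(hsv[...,0]>=lo)&(hsv[...,0]<=hi)&(hsv[...,1]>180)&(hsv[...,2]>120);r,c=np.where(m);W,_=world(n,d,np.c_[c,r]); W=W[(W[:,2]>54)&(W[:,2]<62)]
        if len(W):print(n,nm,len(W),np.median(W,0).round(0))
E
```

```text
scene [276 150  14  12  85] depth z pct [-3.1 -1.1  0.8]
   [array([ 335.6, -279.9]), array([993.3,  27.4]), np.float64(43.6)] mean [674.4  40.1   5.8]
   [array([643.5,  13.8]), array([41.9, 25.9]), np.float64(46.1)] mean [649.9  17.5  26. ]
scene [ 194  161   86   81 2585] depth z pct [14.1 23.2 31.5]
   [array([ 289. , -284.2]), array([911.1, 132.3]), np.float64(53.8)] mean [481.8 -29.7  26.6]
   [array([486.2, -24.6]), array([245.8,  70.5]), np.float64(73.0)] mean [482.5 -29.   26. ]
scene [239 161  58  58 462] depth z pct [23.9 25.7 27.2]
   [array([ 302.8, -307.2]), array([903.7,  94.3]), np.float64(48.2)] mean [535.8 -50.5  28.1]
   [array([540.1, -41.7]), array([201.4,  13.3]), np.float64(72.9)] mean [537.9 -48.6  26. ]
scene [ 185  207   52   43 1491] depth z pct [-2.7 -1.   0.7]
   [array([ 222.7, -306.5]), array([794.3,  82.1]), np.float64(56.0)] mean [396.6 -38.7   1.4]
   [array([392.1, -59. ]), array([117.3,  79.4]), np.float64(51.9)] mean [378.5 -62.9  26. ]
side [ 200  185   63   34 1165] depth z pct [-1.7 -0.2  1.4]
   [array([511.9, 180.2]), array([144.8, 832.6]), n
[... 550 characters left out ...]
43.7, -39.2]), array([201.4,  13. ]), np.float64(72.9)] mean [545.9 -31.9  26. ]
side [ 287  214   58   76 2437] depth z pct [-1.7 -0.3  1.2]
   [array([368. , 188.9]), array([ 99.9, 714.8]), np.float64(11.3)] mean [395.2 -16.5   0.4]
   [array([410.3, -20.5]), array([ 94.8, 215.4]), np.float64(12.0)] mean [389.9  10.2  26. ]
side [200 216  17  24 235] depth z pct [-1.1 55.3 56.9]
   [array([481.6, 233.7]), array([ 30.2, 722.2]), np.float64(31.7)] mean [625.4   6.2  40.5]
   [array([632.2, -10.7]), array([31.1, 75.8]), np.float64(28.2)] mean [634.9  -8.7  26. ]
scene red 557 [ 404. -240.   55.]
scene yel 711 [ 482. -258.   55.]
side red 14 [ 410. -245.   56.]
side yel 265 [ 485. -254.   55.]
```

View pics/m.png

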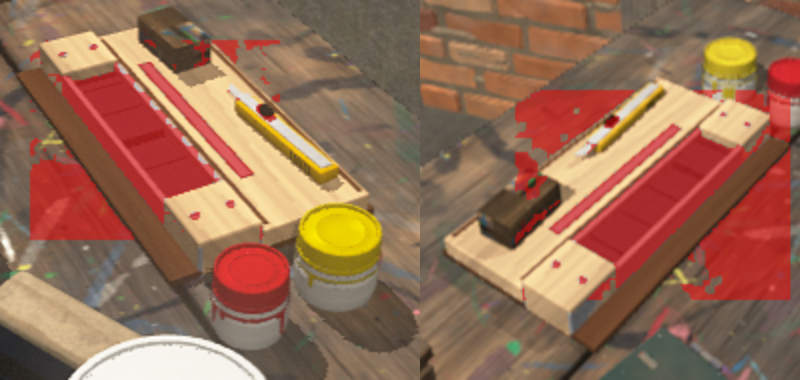

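Both views put the stop at the same place: 201 mm long, at 73°, centred at about (542,-40). That puts the board origin at about (491,-25) and gutter_start at about (466,-106). The tool's y axis already lies nearly along the gutter. Next I'll check for obstacles and work out the moves.

```bash
cat >> h.py <<'E'
A=np.radians(73.0); EY=np.array([np.cos(A),np.sin(A)]); EX=np.array([np.sin(A),-np.cos(A)])
O=np.array([541.9,-40.4])-53.5*EX
def tool(dw,yaw):  # world shift mm -> tool shift m (tool down)
    R=np.array([[np.cos(yaw),np.sin(yaw),0],[np.sin(yaw),-np.cos(yaw),0],[0,0,-1]]); return (R.T@np.array(dw)/1000).round(4)
E
python3 - <<'E'
from h import *
print('O',O,'start',O-85*EY)
Ws=[]
for n in('scene','side'):
    d=np.load(f'pics/{n}.npz')['d']; r,c=np.where(d>0); W,_=world(n,d,np.c_[c,r]); Ws.append(W)
W=np.vstack(Ws)
for y0 in range(-400,800,100):
  print(y0,[int(np.percentile(q,99)) if len(q:=W[(W[:,0]>=x0)&(W[:,0]<x0+100)&(W[:,1]>=y0)&(W[:,1]<y0+100)&(W[:,2]<600),2])>20 else -1 for x0 in range(0,900,100)])
for w in ((430,350,404.1),(466,-106,300)):
  print(tool(np.array(w)-[141.7,608.7,404.1],2.9128))
E
```

```text
O [490.73769556 -24.7581138 ] start [ 465.88610065 -106.04401805]
-400 [1, 125, 125, 1, 1, 1, 1, -1, -1]
-300 [1, 123, 125, 57, 57, 57, 1, 2, -1]
-200 [13, 2, 26, 25, 37, 43, 1, 1, -1]
-100 [259, 258, 23, 20, 32, 44, 27, 1, -1]
0 [240, 246, 20, 19, 32, 56, 57, 1, -1]
100 [13, 1, 17, 64, 64, 37, 26, 2, 1]
200 [-1, 1, 64, 65, 65, 166, 166, 166, 166]
300 [-1, -1, 62, 65, 63, 166, 166, 166, 166]
400 [-1, -1, 10, 183, 182, 168, 166, 164, 166]
500 [-1, -1, 0, 183, 184, 162, -1, -1, -1]
600 [-1, -1, -1, 181, -1, -756, -1, -1, -1]
700 [-1, -1, -1, -1, -1, -1, -1, -1, -1]
[-0.3395 -0.1866  0.    ]
[-0.4779 -0.6225  0.1041]
```

Request:
carry_out(
  series=[
    [-0.05,-0.03,-0.03,0,0],
    [-0.1,-0.055,-0.03,0,0],
    [-0.15,-0.08,-0.03,0,0],
    [-0.2,-0.11,-0.03,0,0],
    [-0.25,-0.14,-0.03,0,0],
    [-0.3,-0.165,-0.03,0,0],
    [-0.34,-0.187,-0.03,0,0],
    [-0.355,-0.24,-0.03,3.9,0],
    [-0.371,-0.295,-0.03,3.9,0],
    [-0.388,-0.35,-0.03,3.9,0],
    [-0.405,-0.405,-0.03,3.9,0],
    [-0.425,-0.46,0,3.9,0],
    [-0.442,-0.515,0.03,3.9,0],
    [-0.46,-0.57,0.06,3.9,0],
    [-0.478,-0.6225,0.09,3.9,0],
    [-0.478,-0.6225,0.104,3.9,0],
    [-0.478,-0.6225,0.104,3.9,0],
    [-0.478,-0.6225,0.104,3.9,0],
    [-0.478,-0.6225,0.104,3.9,0],
  ],
)

```text
t: 2.48
eef_pos: [466.2, -105.2, 301.6]
tcp_rot: [3.142, 0.001, 2.846]
ft_force: [-0.5, -0.0, -0.3]
opening: 0.006
grip_force: 0.0
```

```bash
python3 - <<'E'
from h import *
s=env.state(); p=s['eef_pos']; y=s['tcp_rot'][2]; print(s['t'],p,s['tcp_rot'],s['ft_force'],s['opening'])
print(np.degrees(y)-163, tool(np.r_[O-85*EY,240]-p,y))
save('wrist','w1')
E
```

```text
2.475 [ 466.15758437 -105.1872945   301.57746958] [3.14156974e+00 1.38968674e-03 2.84602176e+00] [-0.54777468 -0.0365546  -0.26632695] 0.005600999896201173
0.06503523570924585 [ 0.     -0.0009  0.0616]
```

View pics/w1.png

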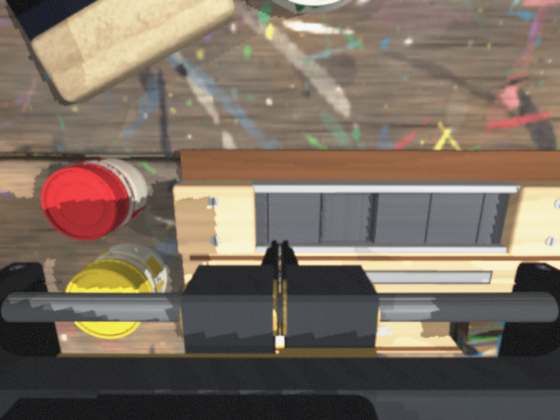

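The wrist view shows the gutter level in the picture, with its ends at columns 255 and about 508 and its lips at rows 187 and 249. The closed fingertips are at (280,245). I'll cross-check the gutter against this view.

```bash
python3 - <<'E'
from h import *
from scipy.spatial.transform import Rotation as Ro
s=env.state(); T=np.eye(4); T[:3,:3]=Ro.from_euler('xyz',s['tcp_rot']).as_matrix(); T[:3,3]=s['eef_pos']
T=T@np.array(env.get_calibration('wrist')['T_tool_cam']); d=np.load('pics/w1.npz')['d']
for uv,h in(((256,220),24),((507,220),24),((380,187),32),((380,249),32),((215,200),36),((400,220),24)):
    W,q=world('wrist',d,[uv],T); R=T[:3,:3]@np.r_[q[0,0],-q[0,1],-1]; X=T[:3,3]+R*(h-T[2,3])/R[2]
    f=lambda P:np.round([(P[:2]-O)@EX,(P[:2]-O)@EY,P[2]],1)
    print(uv,'depth',f(W[0]),'plane',f(X))
E
```

```text
(256, 220) depth [   3.4 -104.2   22.1] plane [   2.8 -104.1   24. ]
(507, 220) depth [  2.1 104.9  25.4] plane [  2.6 106.   24. ]
(380, 187) depth [-26.6  -5.1  30.5] plane [-26.9  -5.6  32. ]
(380, 249) depth [25.9 -0.7 30.8] plane [25.4 -1.1 32. ]
(215, 200) depth [ -16.9 -135.1   35.2] plane [ -17.1 -134.9   36. ]
(400, 220) depth [ 3.3 16.9 22. ] plane [ 2.7 16.1 24. ]
```

The wrist view agrees with my board frame to about 1 mm. I'll descend to just above the floor.

Request:
carry_out(
  series=[
    [0,0,0.04,0,0],
    [0,0,0.07,0,0],
    [0,0,0.08,0,0],
    [0,0,0.08,0,0],
    [0,0,0.08,0,0],
  ],
)

```text
t: 3.15
eef_pos: [466.3, -105.9, 221.7]
tcp_rot: [-3.142, 0.002, 2.845]
ft_force: [-0.1, -0.7, 0.4]
opening: 0.006
grip_force: 0.0
```

Request:
carry_out(
  series=[
    [0,0,0.002,0,0],
    [0,0,0.004,0,0],
    [0,0,0.0055,0,0],
    [0,0,0.0055,0,0],
  ],
)

```text
t: 3.65
eef_pos: [466.1, -106.0, 215.1]
tcp_rot: [3.141, -0.0, 2.845]
ft_force: [-0.1, 0.1, 0.2]
opening: 0.002
grip_force: 0.0
```

Request:
carry_out(
  series=[
    [0,0,0.0005,0,0],
    [0,0,0.001,0,0],
    [0,0,0.0015,0,0],
    [0,0,0.0015,0,0],
    [0,0,0.0015,0,0],
  ],
)

```text
t: 4.28
eef_pos: [466.0, -105.9, 214.4]
tcp_rot: [3.142, 0.001, 2.845]
ft_force: [-2.3, 0.3, 11.7]
opening: 0.004
grip_force: 6.1
```

Contact at about 12 N. Next I'll slide left. The first 20 mm must be solid floor, and after that I'll go in 8 mm steps, since the tip only fits the notch over about 20 mm.

Request:
carry_out(
  series=[
    [0,0.004,0,0,0],
    [0,0.008,0,0,0],
    [0,0.012,0,0,0],
    [0,0.016,0,0,0],
    [0,0.02,0,0,0],
    [0,0.02,0,0,0],
  ],
)

```text
t: 5.03
eef_pos: [472.2, -87.0, 214.4]
tcp_rot: [-3.141, 0.002, 2.845]
ft_force: [-1.9, -2.2, 10.4]
opening: 0.002
grip_force: 5.1
```

Request:
carry_out(
  series=[
    [0,0.004,0,0,0],
    [0,0.008,0,0,0],
    [0,0.008,0,0,0],
  ],
)

```text
t: 5.4
eef_pos: [474.5, -79.4, 214.4]
tcp_rot: [-3.141, 0.002, 2.845]
ft_force: [-1.4, -1.5, 10.5]
opening: 0.004
grip_force: 5.1
```

Request:
carry_out(
  series=[
    [0,0.004,0,0,0],
    [0,0.008,0,0,0],
    [0,0.008,0,0,0],
  ],
)

```text
t: 5.78
eef_pos: [476.9, -71.7, 214.3]
tcp_rot: [-3.141, 0.002, 2.845]
ft_force: [-1.0, -2.3, 9.7]
opening: 0.005
grip_force: 4.8
```

Request:
carry_out(
  series=[
    [0,0.004,0,0,0],
    [0,0.008,0,0,0],
    [0,0.008,0,0,0],
  ],
)

```text
t: 6.15
eef_pos: [479.0, -63.6, 213.6]
tcp_rot: [3.141, -0.0, 2.845]
ft_force: [0.2, -0.1, -0.2]
opening: 0.0
grip_force: 0.0
```

Request:
carry_out(
  series=[
    [0,0.004,0,0,0],
    [0,0.008,0,0,0],
    [0,0.008,0,0,0],
  ],
)

```text
t: 6.52
eef_pos: [481.4, -55.9, 213.7]
tcp_rot: [3.141, -0.0, 2.845]
ft_force: [0.2, -0.3, -0.4]
opening: 0.002
grip_force: 0.0
```

The floor dropped away between 36 and 44 mm of travel, with z down 0.7 mm and the force gone to zero. The tip is now roughly in the middle of the notch. I'll move back 2 mm and press.

Request:
carry_out(
  series=[
    [0,-0.002,0.002,0,0],
    [0,-0.002,0.0035,0,0],
    [0,-0.002,0.005,0,0],
    [0,-0.002,0.006,0,0],
    [0,-0.002,0.007,0,0],
    [0,-0.002,0.008,0,0],
    [0,-0.002,0.008,0,0],
  ],
)

```text
t: 7.4
eef_pos: [480.7, -58.2, 205.8]
tcp_rot: [3.142, 0.0, 2.845]
ft_force: [-0.6, -1.2, 3.6]
opening: 0.005
grip_force: 2.0
```

Request:
carry_out(
  series=[
    [0,0,0.001,0,0],
    [0,0,0.002,0,0],
    [0,0,0.003,0,0],
    [0,0,0.004,0,0],
    [0,0,0.0045,0,0],
    [0,0,0.005,0,0],
    [0,0,0.005,0,0],
  ],
)

```text
t: 8.28
eef_pos: [480.6, -58.2, 201.3]
tcp_rot: [3.142, 0.0, 2.845]
ft_force: [-3.3, -0.4, 13.8]
opening: 0.004
grip_force: 6.8
```

The key is on its bottom stop: z is 201.3 and the force has risen to 14 N. I'll retract straight up.

Request:
carry_out(
  series=[
    [0,0,0.0005,0,0],
    [0,0,0.0005,0,0],
    [0,0,-0.005,0,0],
    [0,0,-0.02,0,0],
    [0,0,-0.06,0,0],
    [0,0,-0.11,0,0],
    [0,0,-0.15,0,0],
    [0,0,-0.15,0,0],
    [0,0,-0.15,0,0],
    [0,0,-0.15,0,0],
  ],
)

```text
t: 9.52
eef_pos: [480.6, -58.1, 349.8]
tcp_rot: [3.142, -0.002, 2.845]
ft_force: [-0.5, -1.1, 0.2]
opening: 0.006
grip_force: 0.0
```

```bash
python3 - <<'E'
from h import *
s=env.state(); print(s['t'],s['eef_pos'],s['ft_force'])
p,d=save('side','side2')
d0=np.load('pics/side.npz')['d']
# stop + key heights, sampled in the board frame
r,c=np.where(d>0); W,_=world('side',d,np.c_[c,r]); b=np.c_[(W[:,:2]-O)@EX,(W[:,:2]-O)@EY,W[:,2]]
for y in range(-90,91,20):
    g=lambda x,w:np.round(np.percentile(b[(abs(b[:,0]-x)<w)&(abs(b[:,1]-y)<10),2],[50,90]),1)
    print(y,'stop',g(54,4),'floor',g(0,12))
cv2.imwrite('pics/s2.png',cv2.resize(p[140:330,150:380,::-1],None,fx=3,fy=3))
E
```

```text
9.525 [480.58162348 -58.13656307 349.79567094] [-0.52628537 -1.11538356  0.17620894]
-90 stop [35.8 38.8] floor [23.9 25.3]
-70 stop [37.3 39.1] floor [23.9 25.4]
-50 stop [36.1 39.3] floor [ 23.  207.3]
-30 stop [36.1 39.4] floor [209.3 311.9]
-10 stop [35.8 39.2] floor [295.2 354.5]
10 stop [37.1 39.5] floor [361.7 375.6]
30 stop [35.9 39.2] floor [408.  434.3]
50 stop [36.6 39.1] floor [254.6 278.8]
70 stop [35.8 39.5] floor [24.  25.1]
90 stop [36.4 39.6] floor [23.8 24.9]
```

View pics/s2.png

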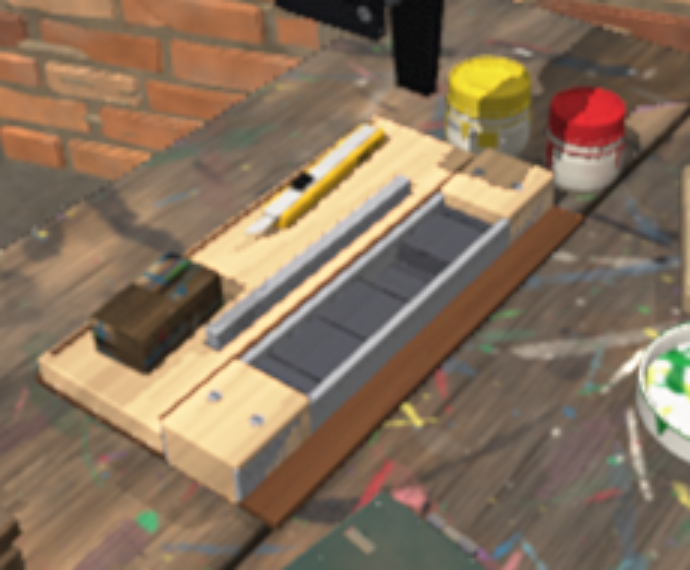

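The picture shows the stop bar raised along its whole length, from (210,335) to (408,185), with its top at about 39 mm. The notch is sunk at (415,260), the bystanders haven't moved and the hand is clear.

```bash
python3 -c "
from cell import env
print(env.job_done())"
```

```text
the job is handed in; nothing more can be done
None
```

I felt out the notch and pressed the release key to its bottom stop; the register stop now stands at about 39 mm, the bystanders look unmoved and the hand is clear, and the job is handed in (no verdict was returned).

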